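Set the polariser ring to the red index and start the reading

ROBOT

A 6-joint arm with a two-finger parallel gripper is mounted at the origin on a cart in front of the work surface, level with it; the furniture and walls round the work are solid. World frame = base frame: x ahead of the robot, y to its left, z up, the work surface at z = 0. Lengths are in m, angles in rad, forces in N, time in s.
With the tool pointing down it reaches from about 0.3 to 0.875 m from the base axis. Payload 6.4 kg.
Tool frame: the origin (TCP) lies midway between the tips of the shut fingers; the grasp point (between the pads) lies 19 mm behind it (grasp_offset is the distance from the TCP to the grasp point, in m); z points along the fingers, y is the line along which they close (so a half turn about z gives the same grasp; the last joint's range is limited). The gripper opens to 85 mm and grips with 20 to 120 N. Pads are 22 mm wide; open, the fingers measure 114 mm over their backs; the gripper's body (76 mm by 85 mm) begins 54 mm behind the grasp point. The pads swing forward as they close: fully open they stand 13 mm farther back than shut.
Start: joints at [-1.316, 0.181, 1.607, -0, 1.354, -0.206], TCP at [0.256, -0.515, 0.206] pointing down, gripper open.
Joint ranges: [-2.99, 2.99], [-0.89, 2.07], [0.3, 2.58], [-1.14, 4.28], [0, 2.63], [-3.12, 3.12]. Speed limits (rad/s): [2.57, 2.57, 3.01, 3.14, 3.14, 3.14].

INTERFACE

Orientations are given as a unit quaternion [w, x, y, z].
In Python, from bench import * gives the robot as it stands. The module is installed in compiled form; this text tells all that it offers.
- The arm moves only by the tool servo_tool, never from a script. Its argument "commands" is text: rows parted by semicolons, each of 7 numbers parted by spaces: the turn, a rotation vector about the tool's x, y, z in rad, then the shift along the tool's x, y, z in mm, then the opening, from 0 (shut) to 1 (fully open). In form: wx wy wz dx dy dz claw; .... A call has 1 to 5 rows; each row shifts and turns the commanded pose from where the row before left it, along the tool's axes as they then stand; what a row does not reach is not made up. A row lasts 1/8 s, in which the tool goes at most 62.5 mm and 10.7 degrees, less where a joint would pass 70% of its speed; a pose out of reach is approached as far as the arm can. A call with a gripper value outside its range is refused whole. The fingers move at their own pace and stop on an object; the grip force is fixed at half the most. Time passes only in rows, so rows that do not move let the fingers close. It gives the time, the measured TCP pose, the force, the opening and the grip force at its end, in the units of the state.
- get_obs(): the state, without advancing time (a new reading comes with each control period).
- camera(name): name is "scene" or "top" or "wrist"; returns the picture (384x512x3 uint8, blue, green, red); there is no depth.
- calibration(name): a dict with "fx", "fy", "cx", "cy" (pixels), "k1" (the pictures are not rectified: a ray, as slopes to the right and down, at radius r is drawn at 1 + k1 r^2 times it, then the intrinsics apply), "R" (3x3) and "t" (3): a world point X has camera coordinates R X + t. Camera axes: x right, y down, z forward; pixel columns grow to the right and rows downward; lengths in m; the calibration is good to about 2 mm. A picture is of the moment at which its call begins: read the wrist's pose just before it. calibration takes no time and is no camera call; for the wrist camera it gives the pose at the moment of the call.
- hand_in(): hands the job in; it is judged then, once.
The state is a dict: "time_s": time; "q": joint angles; "dq": joint speeds; "joint_efforts": joint torques, N m; "eef_pos": TCP position; "eef_rot": TCP orientation; "wrist_force": force on the tool from outside, world axes, zero at the start; "torque": the same for the moment, N m; "opening": opening from 0.0 (shut) to 1.0 (fully open); "grasp_force": force on a finger pad.
Only numpy, scipy, OpenCV 4.12 (cv2) and the standard library are available. Lean on these libraries where they do the work, as an engineer would, in place of code of your own. Each camera call takes 0.05 s, during which the arm holds its last target. There are 200 camera calls.

TASK

Set the polarised-light viewer on the worktop: with a fingertip, gently push the orange lever of its black ring around the dial, either way, until the orange pointer stands at the middle of the red index clip. Then press the green button fully down, let it come up again and move clear. Only push, never pinch the lever, and leave the jar, the dropper bottle and the spatula where they are.

Things in the scene. Friction and masses are not known exactly. Their poses are not given: they have to be found in the camera images.
- viewer: Viewer, fixed on the worktop: round white housing 216 mm across, 40 mm high, dial ticks every 10 degrees on top; a white console, 74 mm wide, 30 mm high, reaches 192 mm out from the centre along its own -y and carries the green button. Origin: on the worktop under the ring's vertical turning axis. At yaw 0 its x points away from the robot, y to the left; yaw is within 0.45 rad.
- ring (a joint): Angle of the black ring (100 mm across, its top 51 mm above the worktop) with the lever, rad. 0: the lever points along the viewer's own -x (to the robot); grows counter-clockwise seen from above. Starts between -0.4 and 0.4; stops only at -3.8 and 3.8. It is stiff (about 2 N at the lever) and stays where it is left.
- lever (a point): Middle of the orange lever: an upright radial fin on the ring, 66 mm from the ring's axis, 26 mm long (radially 53 to 79 mm from the axis), 12 mm thick round the arc, from 51 to 91 mm above the worktop. This point lies 71 mm above the worktop. A dark bar 14 mm wide carries it, 45 to 51 mm above the worktop.
- lever_right_half: The 6 mm thick half of the orange fin whose face looks counter-clockwise round the dial (to the right when the lever points to the robot). Origin: middle of the fin's foot, 51 mm above the worktop.
- lever_left_half: The other half, whose face looks clockwise (to the left when the lever points to the robot). Same origin.
- pointer (a point): Tip of the slim orange pointer (4 mm wide) that sticks out 11 mm from the foot of the lever, 90 mm from the ring's axis, 43 mm above the worktop, in line with the lever; turns with it.
- index (a point): Where the pointer tip must come: middle of the inner end of the red index clip, 90 mm from the ring's axis, 43 mm above the worktop. The clip is fixed, 10 mm wide along the dial, 92 to 111 mm from the axis, up to 48 mm above the worktop. It may stand anywhere round the dial except within 0.85 rad of the viewer's own -x.
- button (a joint): Travel of the green push button, m: 0 up, 0.006 fully down; a spring needs 4 N for full travel and brings it up again.
- button_top (a point): Centre of the top of the green button, 30 mm across, pressed straight down; it stands 52 mm above the worktop, 150 mm from the viewer's centre along its own -y.
- blue_jar: Loose white screw jar with a blue band, 61 mm across, 46 mm high; origin under its centre. Leave alone.
- dropper: Loose amber dropper bottle, 34 mm across, 102 mm high; origin under its centre. Leave alone.
- spatula: Loose steel spatula with a black handle, lying flat along its own y, 18 x 183 x 11 mm; origin under its centre. Leave alone.

How it is judged:
By the outcome, as a careful person would: the job done as asked, in the order asked, and still so for the second after the job is handed in, with the robot touching nothing.
It also fails if it takes over 70 s, if anything falls off the work surface, if the arm or the gripper's body presses on something with over 40 N, if the wrist force passes 120 N, or if a joint passes its speed limit or range.

## Working session

There is one attempt and no reset: what is moved stays moved. The work goes in short steps, Python scripts to look and compute and a tool call to move; the robot and the scene stay as the last step left them, time stands still between calls to the robot, and variables do not carry over. Pictures are saved under pics/ and viewed, at most 10 in all, crops included, and the job is handed in when it is done.

Besides the shell and the picture viewer there is one more tool, called as a command line: name --argument value ..., lists and objects as JSON in quotes. servo_tool: Moves the arm, as the interface text tells. Its arguments: {"type":"object","properties":{"commands":{"type":"string"}},"required":["commands"]}

```bash
mkdir -p pics; cat > h.py <<'E'
from bench import *
import numpy as np, cv2
from scipy.spatial.transform import Rotation as Ro
def ray(c,u,v):
    K=np.array([[c["fx"],0,c["cx"]],[0,c["fy"],c["cy"]],[0,0,1.]])
    p=cv2.undistortPoints(np.array([[[u,v]]],float),K,np.array([c["k1"],0,0,0,0.]))[0,0]
    R=np.array(c["R"]);t=np.array(c["t"])
    return -R.T@t, R.T@np.array([p[0],p[1],1])
def onz(c,u,v,z):
    o,d=ray(c,u,v); return o+d*(z-o[2])/d[2]
def blobs(img,lo,hi,amin=15):
    m=cv2.inRange(cv2.cvtColor(img,cv2.COLOR_BGR2HSV),lo,hi)
    n,l,s,c=cv2.connectedComponentsWithStats(m)
    return [(s[i,4],c[i].round(1),s[i,:4]) for i in range(1,n) if s[i,4]>=amin],l
E
python3 - <<'E'
from h import *
a=camera("top");c=calibration("top");b=camera("scene")
cv2.imwrite("pics/top.png",cv2.resize(a,(800,600)));cv2.imwrite("pics/scene.png",cv2.resize(b,(800,600)))
print(c)
for n,lo,hi in [("orange",(8,150,120),(20,255,255)),("red",(0,150,80),(6,255,255)),("red2",(172,150,80),(180,255,255)),("green",(45,90,50),(85,255,255)),("black",(0,0,0),(180,255,50))]:
    print(n,blobs(a,lo,hi)[0])
print(get_obs())
E
```

```text
{'fx': 434.73289177169386, 'fy': 434.73289177169386, 'cx': 249.46528499298847, 'cy': 193.15711050864357, 'k1': -0.014196884317217174, 'R': array([[ 0.02641523, -0.99965042, -0.00112648],
       [-0.99291572, -0.02610665, -0.11591726],
       [ 0.11584733,  0.00418048, -0.99325823]]), 't': array([0.12629742, 0.55278365, 1.04172256])}
orange [(np.int32(36), array([280.4, 222.5]), array([276, 218,  10,  10], dtype=int32))]
red [(np.int32(418), array([427.4, 139.2]), array([410, 112,  39,  48], dtype=int32)), (np.int32(21), array([440.7, 143.4]), array([433, 138,  16,  13], dtype=int32))]
red2 []
green [(np.int32(338), array([295.9, 201.1]), array([283, 189,  27,  26], dtype=int32)), (np.int32(118), array([355.4, 218.6]), array([350, 213,  12,  12], dtype=int32))]
black [(np.int32(484), array([ 9.2, 71.3]), array([  0,   0,  34, 128], dtype=int32)), (np.int32(134), array([26.5,  6.3]), array([19,  0, 17, 23], dtype=int32)), (np.int32(178), array([243.4,   8.2]), array([231,   4,  26,   9], dtype=int32)), (np.int32(358), array([295.6,   9.9]), array([269,   5,  66,  10], dtype=int32)), (n
[... 2167 characters left out ...]
pe=int32))]
{'time_s': 0.1, 'q': array([-1.31628201e+00,  1.81507291e-01,  1.60789591e+00, -2.96950991e-06,
        1.35381715e+00, -2.06325747e-01]), 'dq': array([ 0.00067757, -0.00138004, -0.00108816,  0.0007089 , -0.00172292,
        0.00016576]), 'joint_efforts': array([-9.37381969e-05, -4.45884025e+01, -3.52237558e+01, -4.83269487e-04,
        4.16596653e-03,  2.42831965e-05]), 'eef_pos': array([ 0.25556567, -0.51448155,  0.20515733]), 'eef_rot': array([-8.13580652e-04,  9.73570155e-01,  2.28386712e-01, -2.10565400e-05]), 'wrist_force': array([0.09033369, 0.24519232, 0.06120302]), 'torque': array([ 0.01512964, -0.06529779, -0.00904066]), 'grasp_force': 0.0, 'opening': 1.003203137723595}
```

View pics/top.png

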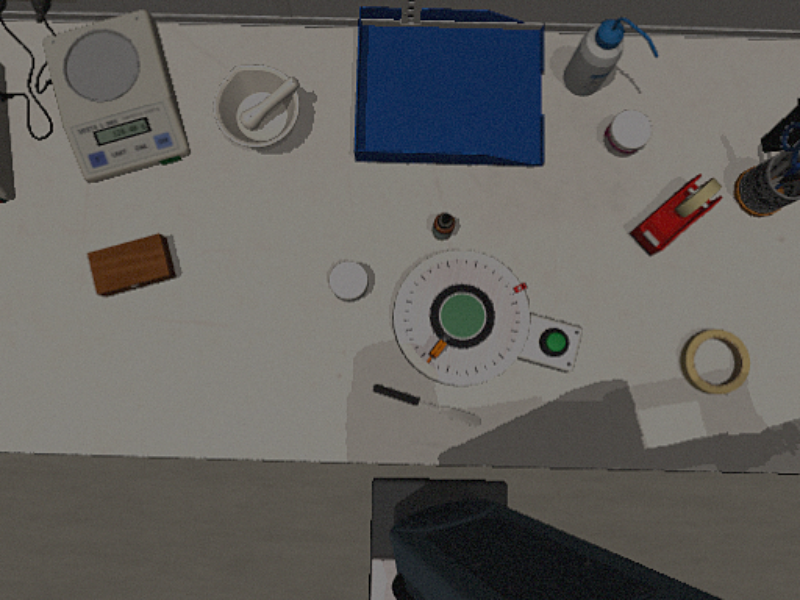

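View pics/scene.png

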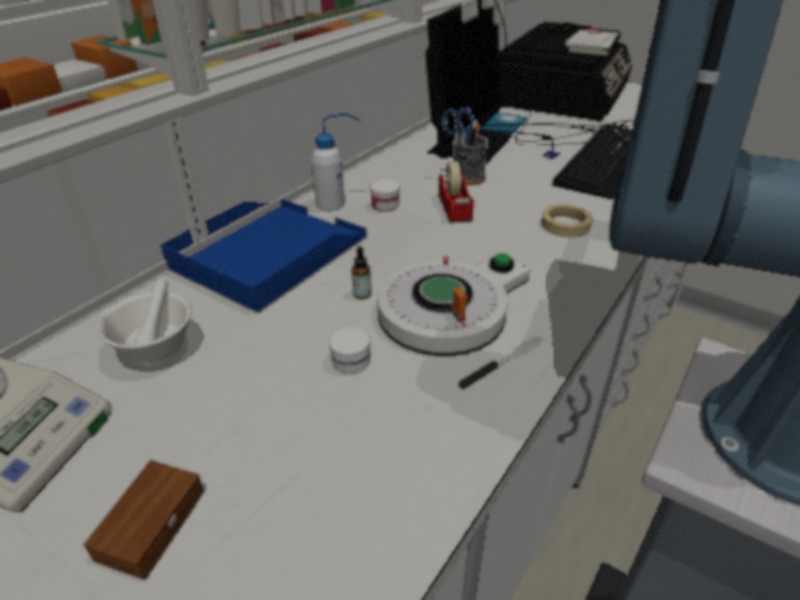

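The top view (800x600) shows the dial centre at (463,316), the lever at (436,349), the clip at (520,288) and the button at (554,342). The dropper is at (444,225), the jar at (349,280) and the spatula near (425,403). The scene view agrees, so going counter-clockwise is the short way.

```bash
python3 - <<'E'
from h import *
a=camera("top");c=calibration("top")
P=lambda u,v,z:onz(c,u,v,z)[:2]
hsv=cv2.cvtColor(a,cv2.COLOR_BGR2HSV)
g=blobs(a,(45,90,50),(85,255,255))[0]; C1=P(*g[0][1],.05); B=P(*g[1][1],.052)
k=blobs(a,(0,0,0),(180,255,60))[0]
ring=[b for b in k if abs(b[1][0]-295)<6 and abs(b[1][1]-202)<6]; print(ring)
# red near (333,184), orange near (280,223)
m=cv2.inRange(hsv,(0,100,60),(8,255,255))|cv2.inRange(hsv,(172,100,60),(180,255,255)); m2=np.zeros_like(m); m2[174:196,322:345]=m[174:196,322:345]
r=np.argwhere(m2).mean(0)[::-1]; I=P(*r,.048)
m=cv2.inRange(hsv,(8,120,80),(22,255,255)); m2=np.zeros_like(m); m2[210:240,265:292]=m[210:240,265:292]
o=np.argwhere(m2); L=P(*o.mean(0)[::-1],.085)
d=C1-B; yaw=np.arctan2(d[1],d[0])-np.pi/2
print("centre",C1,"button",B,np.linalg.norm(d),"yaw",yaw)
an=lambda X:np.arctan2(*(X-C1)[::-1])
print("index",I,np.linalg.norm(I-C1),an(I),"lever",L,np.linalg.norm(L-C1),an(L),"ringang",an(L)+np.pi-yaw, len(o))
E
```

```text
[(np.int32(558), array([295.4, 201.9]), array([275, 182,  42,  41], dtype=int32))]
centre [0.53154532 0.02602194] button [ 0.49221851 -0.11654555] 0.1478921534981224 yaw -0.2691534616516902
index [ 0.57659171 -0.06144967] 0.09838933016733943 -1.0952343808183365 lever [0.47417375 0.06847487] 0.07137050289826194 2.5045451936518965 ringang 5.91529130889338 63
```

servo_tool --commands "0 0 0 33 -29 0 0;0 0 0 33 -29 0 0;0 0 0 33 -29 0 0;0 0 0 33 -29 0 0;0 0 0 33 -29 0 0"

```text
time_s: 0.78
eef_pos: [0.3393, -0.3103, 0.2058]
eef_rot: [-0.0, 0.974, 0.228, 0.0]
wrist_force: [0.8, 0.2, 0.4]
opening: 0.001
grasp_force: 0.0
```

servo_tool --commands "0 0 0 33 -29 0 0;0 0 0 33 -29 0 0;0 0 0 33 -29 0 0;0 0 0 33 -29 0 0;0 0 0 33 -29 0 0"

```text
time_s: 1.4
eef_pos: [0.4226, -0.1071, 0.2059]
eef_rot: [0.0, 0.974, 0.228, 0.0]
wrist_force: [0.6, -0.6, -0.4]
opening: -0.003
grasp_force: 0.0
```

servo_tool --commands "0 0 0 33 -29 0 0;0 0 0 33 -29 0 0;0 0 0 30 -29 0 0;0 0 0 30 -29 0 0;0 0 0 28 -30 0 0"

```text
time_s: 2.02
eef_pos: [0.4955, 0.0922, 0.2058]
eef_rot: [-0.0, 0.974, 0.228, -0.0]
wrist_force: [0.5, 0.2, 0.3]
opening: 0.002
grasp_force: 0.0
```

servo_tool --commands "0 0 -0.12 0 0 0 0;0 0 -0.12 0 0 0 0;0 0 -0.12 0 0 0 0;0 0 -0.11 0 0 0 0;0 0 0 0 0 0 0"

```text
time_s: 2.65
eef_pos: [0.4951, 0.0908, 0.2057]
eef_rot: [-0.0, 0.894, 0.448, -0.0]
wrist_force: [-0.2, -0.5, -0.7]
opening: -0.0
grasp_force: 0.0
```

```bash
cat > look.py <<'E'
from h import *
import sys
a=camera("wrist");c=calibration("wrist");cv2.imwrite("pics/%s.png"%sys.argv[1],a)
print("cam at",-np.array(c["R"]).T@np.array(c["t"]))
for n,lo,hi in [("orange",(8,130,80),(22,255,255)),("red",(0,130,70),(7,255,255)),("green",(45,70,50),(85,255,255))]:
    for b in blobs(a,lo,hi,40)[0]: print(n,b[0],b[1],b[2],"z45",onz(c,*b[1],.045)[:2].round(4),"z51",onz(c,*b[1],.051)[:2].round(4),"z91",onz(c,*b[1],.091)[:2].round(4))
E
python3 look.py w1
```

```text
cam at [0.54308757 0.15544571 0.37409803]
orange 112 [422.4  88.3] [416  75  18  28] z45 [0.6738 0.0612] z51 [0.6714 0.0629] z91 [0.6555 0.0744]
orange 40 [242.  194.8] [237 193  11   6] z45 [0.4633 0.0801] z51 [0.4648 0.0814] z91 [0.4745 0.0906]
orange 316 [258.7 210. ] [246 204  27  13] z45 [0.4672 0.0555] z51 [0.4686 0.0573] z91 [0.4778 0.0695]
red 69 [397.7 230.8] [392 226  13  11] z45 [ 0.5773 -0.0584] z51 [ 0.5767 -0.0545] z91 [ 0.5725 -0.0285]
green 3072 [322.  195.8] [290 166  65  61] z45 [0.5313 0.0278] z51 [0.5316 0.0302] z91 [0.533  0.0457]
green 90 [367.  299.7] [358 296  17  11] z45 [ 0.5026 -0.1168] z51 [ 0.5033 -0.1119] z91 [ 0.5083 -0.0788]
```

View pics/w1.png

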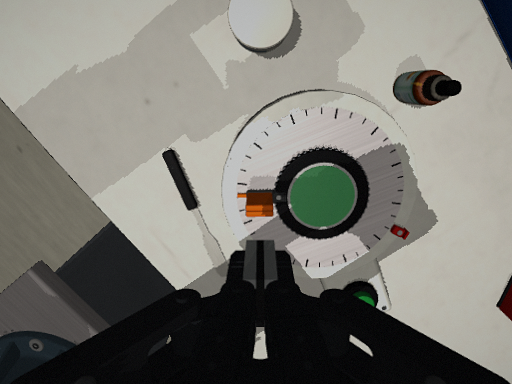

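The wrist view shows the lever at (259,205) pointing left, the clip at (400,232) and the fingers over the clockwise side of the lever. Next I go down beside the lever.

servo_tool --commands "0 0 0 6 1 30 0;0 0 0 0 0 35 0;0 0 0 0 0 35 0;0 0 0 0 0 30 0;0 0 0 0 0 15 0"

```text
time_s: 3.32
eef_pos: [0.4985, 0.095, 0.0593]
eef_rot: [-0.001, 0.894, 0.448, -0.001]
wrist_force: [0.5, -0.6, 0.2]
opening: -0.001
grasp_force: 0.0
```

```bash
python3 look.py w2; python3 -c "
from h import *
print(get_obs()['eef_pos'],get_obs()['wrist_force'])"
```

```text
cam at [0.54638498 0.15964639 0.22634962]
orange 40 [259.5 329. ] [256 327   8   5] z45 [0.4516 0.0336] z51 [0.4547 0.0377] z91 [0.4756 0.0656]
red 134 [477.  323.5] [468 317  20  15] z45 [ 0.5766 -0.0583] z51 [ 0.5756 -0.0511] z91 [ 0.569 -0.003]
red 45 [488.4 329. ] [484 324  10  11] z45 [ 0.5816 -0.0688] z51 [ 0.5804 -0.0613] z91 [ 0.5727 -0.0109]
green 85 [493.7  96.7] [480  85  32  16] z45 [0.6495 0.08  ] z51 [0.6461 0.0826] z91 [0.6234 0.1002]
green 6229 [366.9 268.7] [310 230 107  85] z45 [0.5355 0.0304] z51 [0.5359 0.0347] z91 [0.5383 0.0632]
[0.49788903 0.09491267 0.05818509] [-1.08930623 -0.81939104 -1.69246966]
```

View pics/w2.png

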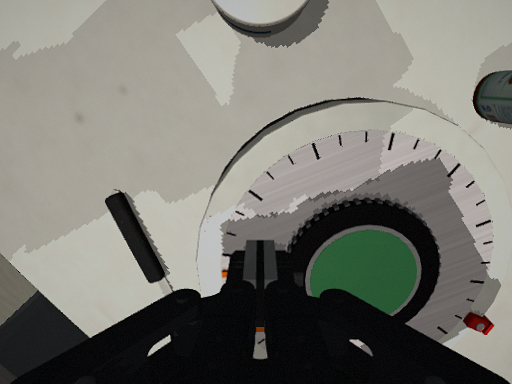

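servo_tool --commands "0 0 0 -6 0 0 0;0 0 0 -5 0 0 0;0 0 0 -4 0 0 0;0 0 0 -3 0 0 0;0 0 0 0 0 0 0"

```text
time_s: 4.0
eef_pos: [0.489, 0.0803, 0.0613]
eef_rot: [0.0, 0.894, 0.449, 0.0]
wrist_force: [-0.6, 0.1, -0.1]
opening: 0.001
grasp_force: 0.0
```

servo_tool --commands "0 0 -0.1 -6.6 -1.4 0 0;0 0 -0.1 -6.6 -1.4 0 0;0 0 -0.1 -6.6 -1.4 0 0;0 0 -0.1 -6.6 -1.4 0 0;0 0 0 0 0 0 0"

```text
time_s: 4.62
eef_pos: [0.4719, 0.0599, 0.0612]
eef_rot: [0.0, 0.787, 0.617, 0.0]
wrist_force: [0.4, -0.8, -0.6]
opening: -0.003
grasp_force: 0.0
```

```bash
cat > nxt.py <<'E'
from h import *
C=np.array([.5315,.0275])
s=get_obs();p=s["eef_pos"];q=s["eef_rot"]
yaw=2*np.arctan2(q[2],q[1]);th=yaw+np.pi/2
r=np.array([np.cos(th),np.sin(th)]);t=np.array([-r[1],r[0]])
d=p[:2]-C
print("lever th",th%(2*np.pi),"radial %.4f tang %.4f z %.4f"%(d@r,d@t,p[2]),"F r,t",s["wrist_force"][:2]@r,s["wrist_force"][:2]@t,"q6",s["q"][5])
a=camera("top");c=calibration("top")
m=cv2.inRange(cv2.cvtColor(a,cv2.COLOR_BGR2HSV),(8,120,80),(22,255,255))
m[:165]=0;m[240:]=0;m[:,:250]=0;m[:,345:]=0
o=np.argwhere(m)
if len(o)>5:
    X=onz(c,*o.mean(0)[::-1],.085)[:2]-[.5315,.026];print("lever seen",len(o),np.arctan2(X[1],X[0])%(2*np.pi),np.hypot(*X))
E
python3 nxt.py
```

```text
lever th 2.900338363070801 radial 0.0656 tang -0.0172 z 0.0612 F r,t -0.5898603082591027 0.70818521255321 q6 0.1171416155121556
```

servo_tool --commands "0 0 -0.1 -6.6 -1.4 0 0;0 0 -0.1 -6.6 -1.4 0 0;0 0 -0.1 -6.6 -1.4 0 0;0 0 -0.1 -6.6 -1.4 0 0;0 0 -0.1 -6.6 -1.4 0 0"

```text
time_s: 5.3
eef_pos: [0.4638, 0.0281, 0.0611]
eef_rot: [-0.0, 0.609, 0.793, 0.0]
wrist_force: [1.2, 3.3, 0.4]
opening: 0.0
grasp_force: 1.3
```

```bash
python3 nxt.py; python3 look.py w3; python3 -c "
from h import *
a=camera('scene');cv2.imwrite('pics/s3.png',cv2.resize(a[140:250,220:350],None,fx=5,fy=5))"
```

```text
lever th 3.402823361118158 radial 0.0653 tang -0.0180 z 0.0611 F r,t -2.0639882068147752 -2.8883994377937725 q6 -0.45839467528722105
cam at [0.44391235 0.10535376 0.22937   ]
orange 90 [227.  247.5] [220 245  15   6] z45 [0.4487 0.0074] z51 [0.4486 0.0105] z91 [0.4475 0.0318]
green 8195 [364.1 248.5] [310 200 109  99] z45 [0.5336 0.0288] z51 [0.5307 0.0313] z91 [0.5112 0.0479]
```

View pics/s3.png

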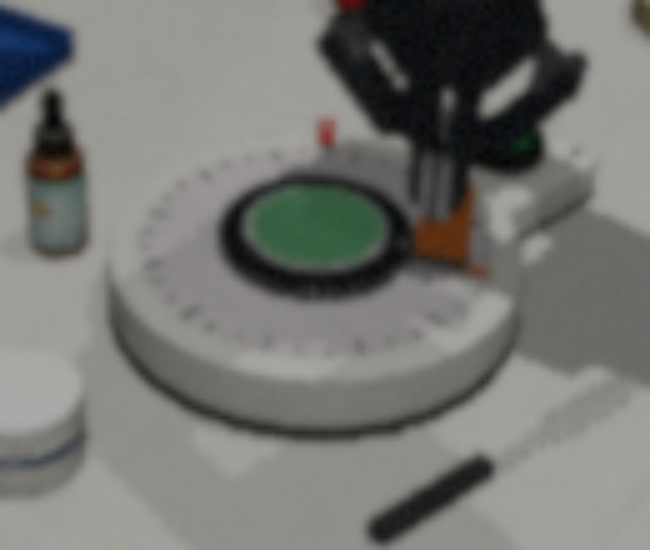

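The scene crop shows the fin at (440,235), swung counter-clockwise, with the finger against it. The pointer is seen at 3.38 rad and was commanded to 3.40, so I keep pushing.

servo_tool --commands "0 0 -0.1 -6.6 -1.4 0 0;0 0 -0.1 -6.6 -1.4 0 0;0 0 -0.1 -6.6 -1.4 0 0;0 0 -0.1 -6.6 -1.4 0 0;0 0 -0.1 -6.6 -1.4 0 0"

```text
time_s: 6.08
eef_pos: [0.4715, -0.0041, 0.0609]
eef_rot: [-0.001, 0.394, 0.919, 0.0]
wrist_force: [-0.5, 2.8, 1.8]
opening: -0.002
grasp_force: 1.3
```

servo_tool --commands "0 0 -0.1 -6.6 -1.4 0 0;0 0 -0.1 -6.6 -1.4 0 0;0 0 -0.1 -6.6 -1.4 0 0;0 0 -0.1 -6.6 -1.4 0 0;0 0 -0.1 -6.6 -1.4 0 0"

```text
time_s: 6.7
eef_pos: [0.4938, -0.0285, 0.0606]
eef_rot: [-0.001, 0.155, 0.988, 0.0]
wrist_force: [-1.9, 2.4, 0.4]
opening: 0.002
grasp_force: 1.2
```

servo_tool --commands "0 0 -0.1 -6.6 -1.4 0 0;0 0 -0.1 -6.6 -1.4 0 0;0 0 -0.1 -6.6 -1.4 0 0;0 0 -0.1 -6.6 -1.4 0 0;0 0 -0.1 -6.6 -1.4 0 0"

```text
time_s: 7.32
eef_pos: [0.5253, -0.0391, 0.0605]
eef_rot: [-0.001, -0.095, 0.996, 0.0]
wrist_force: [-2.7, 0.7, 1.3]
opening: -0.002
grasp_force: 1.2
```

```bash
python3 nxt.py; python3 look.py w4
```

```text
lever th 4.901895263292148 radial 0.0643 tang -0.0186 z 0.0605 F r,t -1.2284559509711492 -2.5172999768368918 q6 -2.059695590552779
cam at [ 0.44914197 -0.05274572  0.22902403]
orange 92 [228.7 247.3] [222 244  15   7] z45 [ 0.5469 -0.0541] z51 [ 0.5437 -0.054 ] z91 [ 0.5224 -0.0538]
red 173 [213.7 284.5] [204 277  21  19] z45 [ 0.576  -0.0596] z51 [ 0.5718 -0.0594] z91 [ 0.5443 -0.0579]
red 55 [200.3 289.7] [197 279   8  19] z45 [ 0.5818 -0.0678] z51 [ 0.5774 -0.0673] z91 [ 0.5486 -0.0641]
green 2043 [135.  148.2] [110 122  50  53] z45 [ 0.4945 -0.1174] z51 [ 0.493  -0.1153] z91 [ 0.4831 -0.1013]
green 8178 [366.8 249.5] [312 202 109  98] z45 [0.5322 0.0328] z51 [0.5295 0.03  ] z91 [0.5114 0.0114]
```

View pics/w4.png

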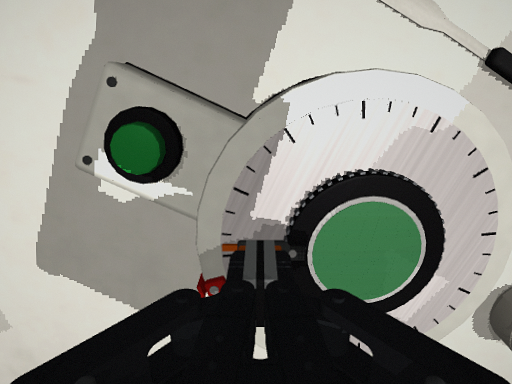

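The wrist view shows the pointer at (229,247) and the red clip at (213,285), about 0.27 rad further on. I push 0.2 and look again.

servo_tool --commands "0 0 -0.08 -5.3 -1.2 0 0;0 0 -0.06 -4 -0.9 0 0;0 0 -0.05 -3.3 -0.8 0 0;0 0 -0.02 -1.3 -0.3 0 0;0 0 0 0 0 0 0"

```text
time_s: 8.05
eef_pos: [0.5399, -0.0389, 0.0606]
eef_rot: [-0.001, -0.197, 0.98, 0.0]
wrist_force: [-1.8, 0.5, -0.1]
opening: -0.005
grasp_force: 0.9
```

```bash
python3 nxt.py; python3 look.py w5; python3 -c "
import cv2
a=cv2.imread('pics/w5.png');cv2.imwrite('pics/w5c.png',cv2.resize(a[220:310,180:300],None,fx=6,fy=6,interpolation=cv2.INTER_CUBIC))"
```

```text
lever th 5.109518925643341 radial 0.0645 tang -0.0179 z 0.0606 F r,t -1.140149037507242 -1.4574425254230423 q6 -2.259110468866939
cam at [ 0.46769061 -0.06819445  0.22905261]
orange 94 [228.8 247.3] [222 244  15   8] z45 [ 0.5636 -0.049 ] z51 [ 0.5605 -0.0497] z91 [ 0.5396 -0.0538]
red 91 [192.5 258.2] [189 245   8  25] z45 [ 0.5801 -0.0678] z51 [ 0.5764 -0.0678] z91 [ 0.552  -0.0679]
red 254 [209.1 259. ] [197 251  24  18] z45 [ 0.5764 -0.0577] z51 [ 0.5728 -0.058 ] z91 [ 0.5492 -0.0603]
green 2274 [159.  100.2] [133  73  53  55] z45 [ 0.4946 -0.1172] z51 [ 0.4937 -0.1156] z91 [ 0.4879 -0.105 ]
green 8149 [367.  249.8] [312 202 109  98] z45 [0.5313 0.0331] z51 [0.5292 0.0298] z91 [0.5154 0.0078]
```

View pics/w5c.png

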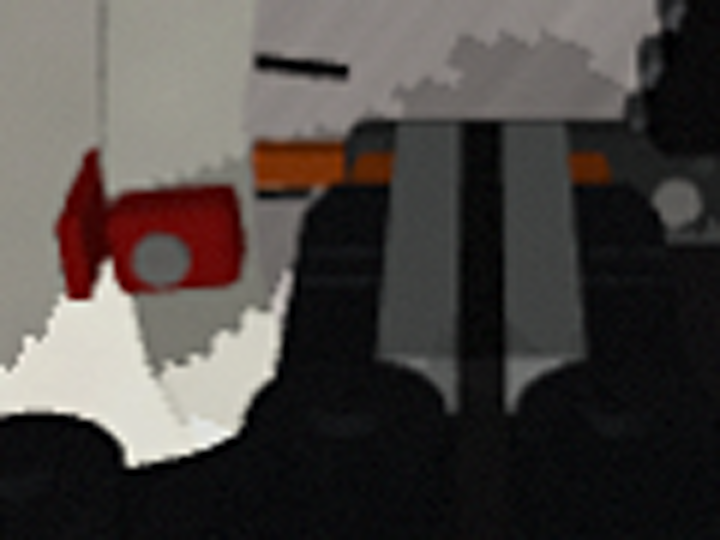

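The crop shows the pointer tip at (253,165) and the inner end of the clip at (243,239), so there is a short gap left.

```bash
python3 - <<'E'
from h import *
c=calibration("wrist")
P=lambda u,v,z:onz(c,180+u/6,220+v/6,z)[:2]
for C in ([.5315,.0275],[.53,.030]):
    an=lambda X:np.arctan2(*(X-np.array(C))[::-1])%6.2832
    for z in (.043,.045): 
        p=P(253,165,z);print("ptr",z,p,an(p),np.hypot(*(p-C)))
    i=P(243,239,.048);o=P(112,241,.048);print("clip",i,an(i),np.hypot(*(i-C)),"outer",an(o),np.hypot(*(o-C)))
E
```

```text
ptr 0.043 [ 0.56643244 -0.05269944] 5.123192748014619 0.08747700313680787
ptr 0.045 [ 0.565371   -0.05286601] 5.111271522356422 0.08721204092217714
clip [ 0.5723499  -0.05101922] 5.192122492992071 0.08850978869140223 outer 5.184090797681996 0.1023704329364244
ptr 0.043 [ 0.56643244 -0.05269944] 5.127363190510097 0.09036880334247871
ptr 0.045 [ 0.565371   -0.05286601] 5.115836653168595 0.09009929595337049
clip [ 0.5723499  -0.05101922] 5.194057110131098 0.09142006622728162 outer 5.1859926922684885 0.10527921544508248
```

servo_tool --commands "0 0 -0.02 -1.3 -0.3 0 0;0 0 -0.02 -1.3 -0.3 0 0;0 0 -0.02 -1.3 -0.3 0 0;0 0 0 0 0 0 0"

```text
time_s: 8.65
eef_pos: [0.5446, -0.0384, 0.061]
eef_rot: [0.0, -0.228, 0.974, -0.0]
wrist_force: [-1.4, -0.1, -1.5]
opening: 0.001
grasp_force: 0.9
```

```bash
python3 nxt.py; python3 look.py w6; python3 -c "
import cv2
a=cv2.imread('pics/w6.png');cv2.imwrite('pics/w6c.png',cv2.resize(a[220:310,180:300],None,fx=6,fy=6,interpolation=cv2.INTER_CUBIC))"
```

```text
lever th 5.171870431883587 radial 0.0649 tang -0.0175 z 0.0610 F r,t -0.4857540123680449 -1.3049301870661942 q6 -2.318159217524536
cam at [ 0.47418754 -0.07206788  0.22939741]
orange 111 [230.2 246.5] [223 243  15   8] z45 [ 0.5683 -0.0465] z51 [ 0.5653 -0.0474] z91 [ 0.5449 -0.0529]
red 88 [192.2 247.9] [189 235   8  25] z45 [ 0.5801 -0.0678] z51 [ 0.5767 -0.0679] z91 [ 0.5537 -0.0689]
red 274 [208.8 249.1] [197 242  23  17] z45 [ 0.5761 -0.058 ] z51 [ 0.5728 -0.0584] z91 [ 0.5507 -0.0615]
green 2348 [169.7  85.3] [143  58  54  56] z45 [ 0.4944 -0.1171] z51 [ 0.4938 -0.1157] z91 [ 0.4894 -0.1059]
green 8170 [367.6 249.1] [313 201 109  98] z45 [0.5312 0.0331] z51 [0.5294 0.0297] z91 [0.517  0.0069]
```

View pics/w6c.png

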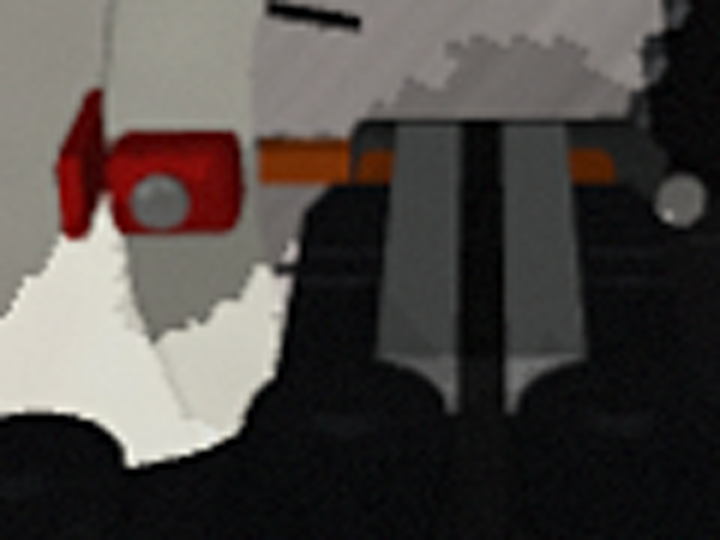

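```bash
python3 - <<'E'
from h import *
c=calibration("wrist")
P=lambda u,v,z:onz(c,180+u/6,220+v/6,z)[:2]
C=np.array([.53,.030]);an=lambda X:np.arctan2(*(X-C)[::-1])%6.2832
for z in (.043,.045): print("ptr",an(P(260,161,z)),an(P(340,162,z)))
print("clip",an(P(243,182,.048)),an(P(112,184,.048)))
E
```

```text
ptr 5.190928303154948 5.194071038802473
ptr 5.179413807115932 5.1813334318380395
clip 5.189076201518855 5.189698373033252
```

The crop now shows the pointer centred at y=161 against the clip's y=182. Allowing for the height difference, at most 0.8 mm remains, so I nudge it slightly, back off and rise.

servo_tool --commands "0 0 0 -0.5 0 0 0;0 0 0 0 0 0 0;0 0 0 6 0 0 0;0 0 0 12 0 0 0;0 0 0 0 0 0 0"

```text
time_s: 9.38
eef_pos: [0.528, -0.0465, 0.0611]
eef_rot: [0.0, -0.227, 0.974, 0.0]
wrist_force: [-0.6, 0.2, -0.0]
opening: -0.001
grasp_force: 0.0
```

servo_tool --commands "0 0 0 0 0 -30 0;0 0 0 0 0 -40 0;0 0 0 0 0 -30 0;0 0 0 0 0 0 0"

```text
time_s: 9.88
eef_pos: [0.5309, -0.0468, 0.1641]
eef_rot: [0.003, -0.228, 0.974, -0.002]
wrist_force: [0.3, -0.9, -0.1]
opening: 0.0
grasp_force: 0.0
```

```bash
python3 look.py w7; python3 -c "
import cv2
a=cv2.imread('pics/w7.png');cv2.imwrite('pics/w7c.png',cv2.resize(a[60:260,100:350],None,fx=3,fy=3,interpolation=cv2.INTER_CUBIC))"; python3 nxt.py
```

```text
cam at [ 0.45870774 -0.07991408  0.33025433]
orange 44 [242.6 211.5] [238 209  10   6] z45 [ 0.5664 -0.0454] z51 [ 0.5642 -0.0461] z91 [ 0.5491 -0.051 ]
orange 418 [262.5 231.8] [247 225  32  15] z45 [ 0.5769 -0.0192] z51 [ 0.5744 -0.0205] z91 [ 0.5578 -0.029 ]
red 64 [  7.8 213.2] [  0 208  14   9] z45 [ 0.673  -0.2541] z51 [ 0.6685 -0.2504] z91 [ 0.6384 -0.226 ]
red 106 [228.2 212.9] [220 208  16  11] z45 [ 0.5738 -0.057 ] z51 [ 0.5714 -0.0575] z91 [ 0.5552 -0.0607]
red 61 [  6.6 220.5] [  0 214  19  11] z45 [ 0.6816 -0.2536] z51 [ 0.6769 -0.25  ] z91 [ 0.6456 -0.2256]
green 892 [205.6 105.6] [189  89  34  34] z45 [ 0.4928 -0.1156] z51 [ 0.492  -0.1149] z91 [ 0.4873 -0.1099]
green 3787 [333.2 212.9] [298 180  72  67] z45 [0.5296 0.0322] z51 [0.5281 0.0298] z91 [0.5182 0.0141]
lever th 5.171467239297103 radial 0.0654 tang -0.0345 z 0.1621 F r,t 0.1381945060872625 -0.14847688152996844 q6 -2.3408602936426237
lever seen 55 5.166893573287576 0.06356602713168137
```

View pics/w7c.png

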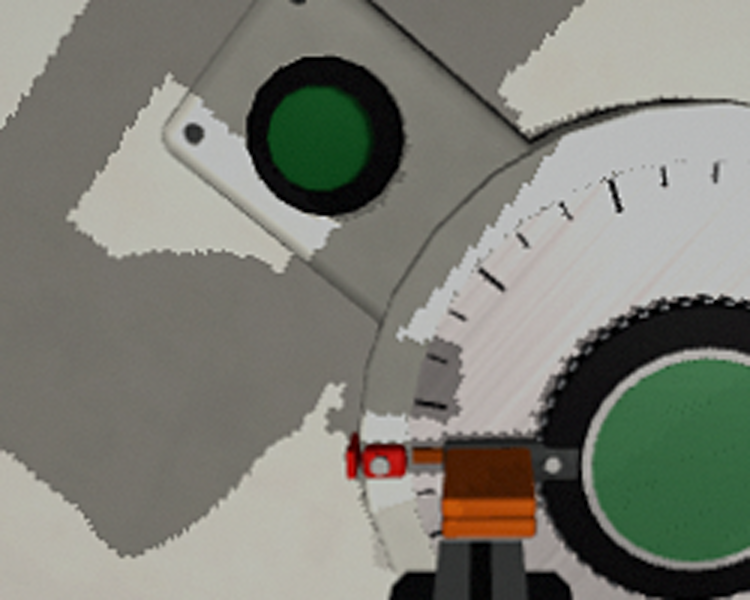

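The crop shows the pointer at (428,456) in line with the clip at (385,461) once the 3 mm height difference is allowed for; they agree within about 0.4 mm. The ring is set, so I go to the button.

servo_tool --commands "0 0 0 16 -11 0 0;0 0 0 24 -17 0 0;0 0 0 24 -17 0 0;0 0 0 0 0 40 0;0 0 0 0 0 40 0"

```text
time_s: 10.6
eef_pos: [0.4902, -0.116, 0.0794]
eef_rot: [-0.0, -0.227, 0.974, 0.0]
wrist_force: [0.2, -0.2, -0.8]
opening: 0.006
grasp_force: 0.0
```

servo_tool --commands "0 0 0 0 0 20 0;0 0 0 0 0 0 0;0 0 0 0 0 0 0"

```text
time_s: 10.98
eef_pos: [0.4913, -0.1154, 0.0613]
eef_rot: [0.0, -0.227, 0.974, -0.0]
wrist_force: [-0.9, 0.1, -0.3]
opening: -0.001
grasp_force: 0.0
```

```bash
python3 -c "
from h import *
s=get_obs();print(s['eef_pos'],s['wrist_force'])
a=camera('wrist');print(blobs(a,(45,70,30),(85,255,255),40)[0])"
```

```text
[ 0.49128087 -0.11540094  0.06132476] [-0.87214306  0.14996278 -0.25543838]
[(np.int32(1628), array([255.5, 222.9]), array([232, 202,  49,  45], dtype=int32)), (np.int32(1221), array([437.3, 330.3]), array([401, 315,  62,  40], dtype=int32))]
```

servo_tool --commands "0 0 0 0 -2 4 0;0 0 0 0 0 4 0;0 0 0 0 0 3 0;0 0 0 0 0 2 0;0 0 0 0 0 0 0"

```text
time_s: 11.65
eef_pos: [0.492, -0.1165, 0.0477]
eef_rot: [-0.0, -0.228, 0.974, 0.0]
wrist_force: [-0.5, 0.1, 0.4]
opening: 0.002
grasp_force: 0.0
```

servo_tool --commands "0 0 0 0 0 1.5 0;0 0 0 0 0 1 0;0 0 0 0 0 0 0"

```text
time_s: 12.02
eef_pos: [0.4922, -0.1166, 0.0454]
eef_rot: [-0.0, -0.228, 0.974, 0.0]
wrist_force: [0.0, -0.3, -0.7]
opening: 0.003
grasp_force: 0.0
```

servo_tool --commands "0 0 0 0 0 1.5 0;0 0 0 0 0 1.5 0;0 0 0 0 0 0 0"

```text
time_s: 12.4
eef_pos: [0.4921, -0.1166, 0.0423]
eef_rot: [-0.0, -0.228, 0.974, 0.0]
wrist_force: [0.0, -1.2, 0.0]
opening: -0.001
grasp_force: 0.0
```

servo_tool --commands "0 0 0 0 0 1.5 0;0 0 0 0 0 1.5 0;0 0 0 0 0 0 0"

```text
time_s: 12.78
eef_pos: [0.4921, -0.1166, 0.0393]
eef_rot: [-0.0, -0.228, 0.974, 0.0]
wrist_force: [0.1, -0.4, 0.8]
opening: -0.002
grasp_force: 0.0
```

```bash
python3 -c "
from h import *
s=get_obs();print(s['eef_pos'],s['wrist_force'],s['torque'])
a=camera('wrist');b=camera('scene');c=calibration('scene')
P=np.array(c['R'])@np.array([.492,-.1165,.052])+np.array(c['t']);u,v=int(c['fx']*P[0]/P[2]+c['cx']),int(c['fy']*P[1]/P[2]+c['cy']);print(u,v)
A=cv2.resize(a[150:300,180:340],None,fx=2.5,fy=2.5);B=cv2.resize(b[v-37:v+38,u-40:u+40],(400,375))
cv2.imwrite('pics/b1.png',np.hstack([A,B]))"
```

```text
[ 0.4920761  -0.11657598  0.03931923] [ 0.11050087 -0.44759579  0.83274961] [-0.00111902 -0.00854765 -0.01927685]
320 164
```

View pics/b1.png

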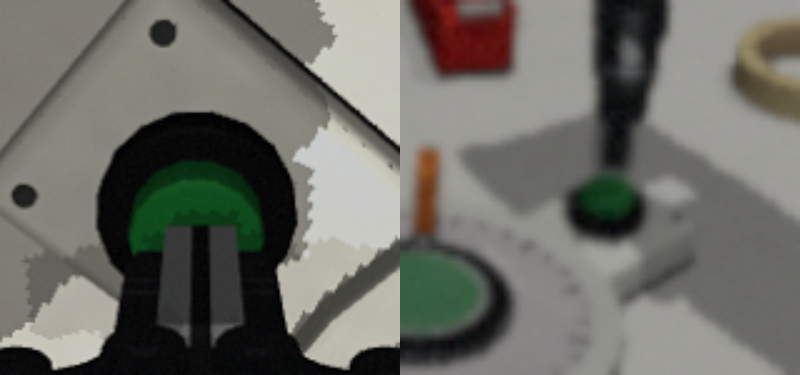

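The left half of the picture, from the wrist, shows the finger over the lower half of the button. The right half, from the scene, shows the tip at (617,168) apparently still above or behind the button at (608,197). I triangulate the tip.

```bash
python3 - <<'E'
from h import *
def tri(pts):
    A=np.zeros((3,3));b=np.zeros(3)
    for n,u,v in pts:
        o,d=ray(calibration(n),u,v);d/=np.linalg.norm(d);M=np.eye(3)-np.outer(d,d);A+=M;b+=M@o
        print(n,[np.linalg.norm(M@(x-o)) for x in [np.linalg.solve(A,b)] if len(pts)<0])
    return np.linalg.solve(A,b)
print("tip",tri([("wrist",260,241),("scene",323.4,160.6)]))
print("button",tri([("wrist",180+197/2.5,150+210/2.5),("scene",320-40+208/5,164-37+192/5)]))
print(get_obs()["eef_pos"])
for n in("wrist","scene"):
    c=calibration(n);
    for X in ([.492,-.1165,.052],get_obs()["eef_pos"]):
        P=np.array(c['R'])@X+np.array(c['t']);print(n,c['fx']*P[0]/P[2]+c['cx'],c['fy']*P[1]/P[2]+c['cy'])
E
```

```text
wrist []
scene []
tip [ 0.48611388 -0.11852876  0.06473861]
wrist []
scene []
button [ 0.48955394 -0.11744869  0.04861197]
[ 0.49220888 -0.11663905  0.03947172]
wrist 258.18890354044294 241.73350627231127
wrist 257.91667772582554 231.9687958179658
scene 320.9477038454751 164.27012442995328
scene 320.4647653031011 168.02238128312547
```

servo_tool --commands "0 0 0 0 0 1.5 0;0 0 0 0 0 1.5 0;0 0 0 0 0 1 0;0 0 0 0 0 0 0"

```text
time_s: 13.38
eef_pos: [0.4921, -0.1166, 0.0354]
eef_rot: [-0.0, -0.228, 0.974, 0.0]
wrist_force: [-0.7, -1.0, 0.1]
opening: -0.002
grasp_force: 0.0
```

servo_tool --commands "0 0 0 0 0 1 0;0 0 0 0 0 1 0;0 0 0 0 0 1 0;0 0 0 0 0 0 0"

```text
time_s: 13.88
eef_pos: [0.4921, -0.1166, 0.0324]
eef_rot: [-0.0, -0.228, 0.974, 0.0]
wrist_force: [-0.4, -0.1, -0.8]
opening: 0.002
grasp_force: 0.0
```

servo_tool --commands "0 0 0 0 0 1 0;0 0 0 0 0 1 0;0 0 0 0 0 1 0;0 0 0 0 0 0 0"

```text
time_s: 14.38
eef_pos: [0.4921, -0.1166, 0.0294]
eef_rot: [-0.0, -0.228, 0.974, 0.0]
wrist_force: [0.6, -0.2, 0.3]
opening: -0.0
grasp_force: 0.0
```

```bash
cat > g.py <<'E'
from h import *
s=get_obs();print(s["eef_pos"],s["wrist_force"])
for n in("wrist","scene"):
    a=camera(n);print(n,[b for b in blobs(a,(45,70,30),(85,255,255),40)[0]])
E
python3 g.py
```

```text
[ 0.49211676 -0.11658313  0.02937713] [ 0.61828828 -0.22471386  0.32620956]
wrist [(np.int32(1041), array([257. , 235.8]), array([229, 221,  58,  34], dtype=int32)), (np.int32(271), array([474. , 357.9]), array([452, 350,  40,  21], dtype=int32))]
scene [(np.int32(52), array([219.8,   1.8]), array([215,   0,  12,   6], dtype=int32)), (np.int32(111), array([86.2, 18.7]), array([80, 11, 13, 16], dtype=int32)), (np.int32(89), array([161.6,  22.1]), array([130,  13,  67,  19], dtype=int32)), (np.int32(57), array([321. , 166.9]), array([316, 164,  11,   7], dtype=int32)), (np.int32(280), array([282.7, 184.8]), array([271, 178,  25,  15], dtype=int32)), (np.int32(83), array([ 61.9, 270.9]), array([ 57, 264,  11,  15], dtype=int32))]
```

servo_tool --commands "0 0 0 0 0 1 0;0 0 0 0 0 1 0;0 0 0 0 0 1 0;0 0 0 0 0 0 0"

```text
time_s: 14.98
eef_pos: [0.4922, -0.1166, 0.0265]
eef_rot: [-0.0, -0.228, 0.974, 0.0]
wrist_force: [-0.5, -0.7, 1.9]
opening: 0.006
grasp_force: 0.6
```

servo_tool --commands "0 0 0 0 0 1 0;0 0 0 0 0 1 0;0 0 0 0 0 1 0;0 0 0 0 0 0 0"

```text
time_s: 15.48
eef_pos: [0.4923, -0.1167, 0.0235]
eef_rot: [0.0, -0.228, 0.974, -0.0]
wrist_force: [-1.3, 0.5, 2.8]
opening: -0.002
grasp_force: 1.3
```

```bash
python3 g.py
```

```text
[ 0.49226195 -0.11665574  0.02351334] [-1.31816891  0.53690102  2.78020709]
wrist [(np.int32(850), array([256.9, 238.1]), array([229, 226,  58,  31], dtype=int32)), (np.int32(124), array([481.7, 363.7]), array([466, 357,  30,  17], dtype=int32))]
scene [(np.int32(50), array([219.8,   1.7]), array([215,   0,  12,   5], dtype=int32)), (np.int32(110), array([86.1, 18.8]), array([79, 12, 14, 15], dtype=int32)), (np.int32(86), array([162.2,  22. ]), array([130,  13,  68,  19], dtype=int32)), (np.int32(40), array([321. , 167.6]), array([316, 165,  11,   6], dtype=int32)), (np.int32(281), array([282.6, 184.8]), array([271, 178,  25,  15], dtype=int32)), (np.int32(81), array([ 61.8, 270.8]), array([ 57, 264,  11,  15], dtype=int32))]
```

Contact: 1.9 N, then 2.8 N. I press on until the force rises sharply at the stop.

servo_tool --commands "0 0 0 0 0 1 0;0 0 0 0 0 1 0;0 0 0 0 0 0 0"

```text
time_s: 15.95
eef_pos: [0.4922, -0.1167, 0.0215]
eef_rot: [0.0, -0.228, 0.974, 0.0]
wrist_force: [-0.0, 0.2, 3.5]
opening: 0.001
grasp_force: 1.7
```

servo_tool --commands "0 0 0 0 0 1 0;0 0 0 0 0 0 0;0 0 0 0 0 0 0"

```text
time_s: 16.32
eef_pos: [0.4922, -0.1166, 0.0207]
eef_rot: [-0.0, -0.228, 0.974, 0.0]
wrist_force: [-2.5, 1.2, 5.8]
opening: -0.005
grasp_force: 3.0
```

servo_tool --commands "0 0 0 0 0 1 0;0 0 0 0 0 0 0;0 0 0 0 0 0 0"

```text
time_s: 16.7
eef_pos: [0.4923, -0.1167, 0.0205]
eef_rot: [-0.0, -0.228, 0.974, -0.0]
wrist_force: [-5.7, 2.0, 13.7]
opening: -0.005
grasp_force: 7.2
```

It has bottomed: 13.7 N and no further travel. I release it and move clear.

servo_tool --commands "0 0 0 0 0 -4 0;0 0 0 0 0 -6 0;0 0 0 0 0 -20 0;0 0 0 0 0 -40 0;0 0 0 0 0 -50 0"

```text
time_s: 17.32
eef_pos: [0.4911, -0.1161, 0.1395]
eef_rot: [-0.001, -0.228, 0.974, 0.001]
wrist_force: [-0.6, -0.7, -0.2]
opening: -0.001
grasp_force: 0.0
```

servo_tool --commands "0 0 0 0 0 -40 0;0 0 0 0 -40 0 0;0 0 0 0 -50 0 0;0 0 0 0 -40 0 0;0 0 0 0 0 0 0"

```text
time_s: 17.95
eef_pos: [0.5502, -0.2356, 0.1789]
eef_rot: [-0.0, -0.226, 0.974, -0.0]
wrist_force: [0.5, 0.7, -0.1]
opening: -0.005
grasp_force: 0.0
```

```bash
python3 - <<'E'
from h import *
print(get_obs()["eef_pos"],get_obs()["wrist_force"])
a=camera("top");c=calibration("top");hsv=cv2.cvtColor(a,cv2.COLOR_BGR2HSV)
def cen(m,x0,x1,y0,y1,z):
    k=np.zeros_like(m);k[y0:y1,x0:x1]=m[y0:y1,x0:x1];o=np.argwhere(k)
    if len(o)==0: return 0,None
    p=o.mean(0)[::-1];X=onz(c,*p,z)[:2];d=X-[.5315,.026];return len(o),p.round(1),X.round(4),np.arctan2(d[1],d[0])
o=cv2.inRange(hsv,(8,110,60),(24,255,255));r=cv2.inRange(hsv,(0,110,60),(7,255,255))|cv2.inRange(hsv,(172,110,60),(180,255,255))
print("lever",cen(o,300,335,175,205,.085)); print("clip",cen(r,325,345,172,196,.048))
print([b for b in blobs(a,(45,70,40),(85,255,255),40)[0]])
E
python3 look.py w9
```

```text
[ 0.55019114 -0.23558403  0.17889528] [ 0.52675553  0.72742285 -0.103345  ]
lever (65, array([322. , 188.7]), array([ 0.5582, -0.0296]), np.float64(-1.1234224908287427))
clip (21, array([332.5, 183.6]), array([ 0.5763, -0.0613]), np.float64(-1.096611554076923))
[(np.int32(572), array([295.7, 201.7]), array([282, 189,  28,  27], dtype=int32)), (np.int32(126), array([355.3, 218.5]), array([349, 213,  13,  12], dtype=int32))]
cam at [ 0.479079   -0.26667906  0.34711529]
orange 244 [ 27.8 225.9] [  0 201  42  63] z45 [ 0.7079 -0.4261] z51 [ 0.7033 -0.4229] z91 [ 0.673  -0.4018]
orange 277 [446.7 288. ] [433 282  28  13] z45 [0.5743 0.0149] z51 [0.5724 0.0093] z91 [ 0.5598 -0.028 ]
red 1946 [143.4 254.3] [ 61 232 122  42] z45 [ 0.6823 -0.303 ] z51 [ 0.6783 -0.3022] z91 [ 0.6514 -0.2974]
red 78 [395.4 265.9] [389 261  13  10] z45 [ 0.5761 -0.0554] z51 [ 0.5741 -0.0596] z91 [ 0.5613 -0.0876]
red 363 [147.6 284.7] [ 98 269  96  36] z45 [ 0.7159 -0.2863] z51 [ 0.7112 -0.2859] z91 [ 0.6799 -0.2833]
green 664 [395.2 177.4] [381 163  29  30] z45 [ 0.4938 -0.1113] z51 [ 0.4935 -0.1144] z91 [ 0.4915 -0.135 ]
green 2406 [484.9 264.9] [456 238  56  55] z45 [0.5315 0.037 ] z51 [0.5304 0.031 ] z91 [ 0.5235 -0.0092]
```

The wrist view puts the fin at -1.096 rad and the clip at -1.095, so they agree, and the button is up. I hand in.

```bash
python3 -c "
from bench import *
print(hand_in())"
```

```text
the job is handed in; nothing more can be done
None
```

I handed the job in: the pointer stands at the middle of the red clip (within about half a millimetre by the wrist camera), and the green button was then pressed to its stop (13.7 N) and released. The arm is clear and never went near the jar, bottle or spatula; hand-in gave no verdict, and a coarser top-camera reading put the lever about 2 mm short, which I judged less reliable.

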